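# Eject the slide tray and tuck it under the scanner's light shield

### The job

Push the red ejector slide on the grey dock all the way so that the orange slide tray comes out of the mouth, then take the tray and slide its white-striped end straight in under the scanner stage's black leaf, in to the end stop, without lifting the leaf. Press the tray down flat onto the bed, so that the springy pad under it is squeezed right down, and finish like that: still holding the tray pressed flat, not letting go. Do not disturb the other things on the bench.

Things in the scene. Friction and masses are not known exactly. Their poses are not given: they have to be found in the camera images.
- dock: Grey fixed dock, white cover. Origin: underside centre; +x from mouth to rear, z up. Pocket floor 45 mm high; cover 66 mm wide, top 58 mm high, from x = -60 (mouth) to +80 mm. A tongue 34 mm wide, top 45 mm high, runs on to x = -105 mm under the ejected tray; fingers can straddle it down to a foot 12 mm high (foot from x = -75, 90 mm wide)
- ejector (a joint): travel of the ejector slide, m: 0 at rest, 0.056 fully pressed. It moves to the dock's -x and pushes the tray out ahead of it, until the tray stands about 52 mm out of the mouth; its spring (about 1.5 N rising to 4 N) sends it back when let go, the tray stays out
- ejector_tab (a point): centre of the rear (+x) face of the red ejector tab, to be pushed to the dock's -x. Tab 30 mm wide (y), 10 mm thick (x), from 64 to 86 mm above the table; this point is at 80 mm height, y = 0, at rest x = +77 mm in the dock's frame. Free space behind it
- tray: Orange flat slide tray, two glass slides in it, 120 (x) x 52 (y) x 5 (z) mm, about 0.12 kg. Origin: underside centre. Its +x end (white stripe) is to be tucked. It starts inside the dock, axes as the dock's; the plain -x end comes out first. Hold it by its long sides (52 mm across) about 30 mm from its centre towards the plain end: the stage's pad then lies between the fingers
- tray_lead (a point): middle of the lower edge of the tray's white-striped end (tray x = +60 mm)
- stage: White fixed scanner stage, foot 200 x 110 x 12 mm. Origin: underside, on the centre line; +x is the way the tray slides in, z up. Bed 34 mm wide (fingers can straddle it), top 45 mm high, x = -50 to +75 mm. Face of the end stop at x = +70 mm: the tray's striped end goes there, its centre then at x = +10 mm, y = 0. Leaf over the bed from x = +17 mm to its hinge at +90 mm
- leaf (a joint): angle of the black light-shield leaf, rad: 0 lying level over the bed; grows as its lip is lifted. Light, hinged at its far end, falls back by its own weight
- leaf_lip (a point): middle of the leaf's underside at its lip (stage x = +25 mm): 62 mm above the table, 17 mm above the bed. Leaf 74 mm wide, 3 mm thick; a yellow edge about 8 mm long flares up in front of it at about 30 degrees
- pad (a joint): travel of the black springy pad, m: 0 up (top 5.5 mm above the bed), 0.005 squeezed right down (top 0.5 mm above the bed). About 3 N to start it, 5 N to hold it down; it comes up when released
- pad_top (a point): centre of the pad's top, 30 x 26 mm, at stage x = -20 mm, y = 0; 50.5 mm above the table when up
- beaker: bystander: aluminium beaker, 72 mm across, 75 mm high; origin centre of underside
- reagent: bystander: amber bottle, 44 mm across, 85 mm high; origin centre of underside
- lenscap: bystander: black round cap, 38 mm across, 25 mm high; origin centre of underside
- slidebox: bystander: white slide box 100 x 80 x 26 mm; origin centre of underside
- slidebox2: bystander: white slide box 100 x 80 x 26 mm; origin centre of underside
- redcase: bystander: red pen case 150 x 50 x 30 mm; origin centre of underside
There are look-alikes about, which are no part of the job. What is shaped like the stage but green or turquoise is not meant.

How it is judged:
On the way, in this order (a step that is already met when the one before it is completed fails the run):
1. the ejector slide is pushed home and the tray stands out of the dock's mouth (value of joint ejector above 0.048 m and x of tray in the frame of dock below -0.04 m), for 0.05 s.
2. the tray's white-striped end is under the leaf, at least 12 mm past the lip (x of tray_lead in the frame of stage above 0.037 m and z of tray_lead in the frame of stage between 0.042 and 0.06 m and y of tray_lead in the frame of stage between -0.02 and 0.02 m and value of joint leaf below 0.15 rad), for 0.1 s.
At the end, for the whole second after the job is handed in: Striped end under the leaf, within 10 mm of the stop and of the centre line, in line within 0.10 rad; tray at rest, flat (tilt < 0.06 rad, striped end < 3.5 mm above the bed), pad squeezed > 3.2 of 5 mm, leaf < 0.06 rad, fingers bearing on the tray with > 2 N (x of tray_lead in the frame of stage above 0.06 m and y of tray_lead in the frame of stage between -0.01 and 0.01 m and z of tray_lead in the frame of stage between 0.042 and 0.0485 m and angle between tray's own z axis and vertical below 0.06 rad and angle between the x axis of tray and the x axis of stage, either way round below 0.1 rad and value of joint pad above 0.0032 m and value of joint leaf below 0.06 rad and contact force between the fingers and tray above 2 N and linear speed of tray below 0.02 m/s); the arm keeps its last pose, push and grip.
It fails at once if the leaf is lifted by more than 0.18 rad (12 mm at its lip) (value of joint leaf above 0.18 rad).
It fails at once if a bystander is moved more than 30 mm or tipped over (distance of any of beaker, reagent, lenscap, slidebox, slidebox2, redcase from where it was at the start of the episode above 0.03 m or angle between any of beaker, reagent, lenscap, slidebox, slidebox2, redcase's own z axis and vertical above 0.5 rad).
It also fails if it takes over 58 s, if anything falls off the work surface, if the arm or the gripper's body presses on something with over 40 N, if the wrist force passes 120 N, or if a joint passes its speed limit or range.

### The arm

A 6-joint arm with a two-finger parallel gripper is mounted at the origin on the work surface. World frame = base frame: x ahead of the robot, y to its left, z up, the work surface at z = 0. Lengths are in m, angles in rad, forces in N, time in s.
With the tool pointing down it reaches from about 0.3 to 0.875 m from the base axis. Payload 4.2 kg.
Tool frame: the origin (TCP) lies midway between the tips of the shut fingers; the grasp point (between the pads) lies 19 mm behind it; z points along the fingers, y is the line along which they close (so a half turn about z gives the same grasp; the last joint's range is limited). The gripper opens to 85 mm and grips with 20 to 120 N. Pads are 22 mm wide; open, the fingers measure 114 mm over their backs; the gripper's body (76 mm by 85 mm) begins 54 mm behind the grasp point. The pads swing forward as they close: fully open they stand 13 mm farther back than shut.
Start: joints at [-1.206, 0.32, 1.565, -0, 1.257, -0.02], TCP at [0.216, -0.533, 0.231] pointing down, gripper open.
Joint ranges: [-3.11, 3.11], [-0.84, 2.01], [0.21, 2.61], [-1.34, 4.49], [0.05, 2.63], [-2.56, 2.56]. Speed limits (rad/s): [2.57, 2.57, 3.14, 3.14, 3.14, 3.14].

### API

Orientations are given as a unit quaternion [x, y, z, w].
In Python, from station import manip gives the robot as it stands. The module is installed in compiled form; this text tells all that it offers.
- The arm moves only by the tool arm_command, never from a script. Its argument "targets" is one flat list of numbers, 7 for each row, row after row: the opening in per cent of the stroke, from 0 (shut) to 100 (fully open), then the shift along the world's x, y, z in mm, then the turn, a rotation vector about the world's x, y, z in rad. In form: [jaw, tx, ty, tz, wx, wy, wz, jaw, tx, ty, tz, wx, wy, wz, ...]. A call has 1 to 20 rows; each row shifts and turns the commanded pose from where the row before left it; what a row does not reach is not made up. A row lasts 1/12 s, in which the tool goes at most 41.7 mm and 7.16 degrees, less where a joint would pass 70% of its speed; a pose out of reach is approached as far as the arm can. A call with a gripper value outside its range is refused whole. The fingers move at their own pace and stop on an object; "force" is the grip in N (left out, the last holds). Time passes only in rows, so rows that do not move let the fingers close. It gives the time, the measured TCP pose, the force, the opening and the grip force at its end, in the units of the state.
- manip.read_state(): the state, without advancing time (a new reading comes with each control period).
- manip.capture(name): name is "scene" or "top" or "wrist"; returns a dict with "img" (480x640x3 uint8, red, green, blue), "camera_matrix" (3x3 intrinsics, pixels), "extrinsics" (4x4, takes a point from camera to world coordinates); the wrist camera has in their place "tool_from_camera" (4x4, takes a point from camera to tool coordinates, whose origin is the TCP and whose axes are the flange's). Camera axes: x right, y down, z forward; pixel columns grow to the right and rows downward; lengths in m; the calibration is good to about 2 mm. A picture is of the moment at which its call begins: read the wrist's pose just before it. There is no depth.
- manip.finish_job(): hands the job in; it is judged then, once.
The state is a dict: "clock": time; "joint_positions": joint angles; "qd": joint speeds; "effort": joint torques, N m; "eef_pos": TCP position; "orientation": TCP orientation; "force": force on the tool from outside, world axes, zero at the start; "torque": the same for the moment, N m; "grip_width": finger opening in m; "finger_force": force on a finger pad.
Only numpy, scipy, OpenCV 4.12 (cv2) and the standard library are available. Lean on these libraries where they do the work, as an engineer would, in place of code of your own. Each camera call takes 0.05 s, during which the arm holds its last target. There are 200 camera calls.

## Working session

There is one attempt and no reset: what is moved stays moved. The work goes in short steps, Python scripts to look and compute and a tool call to move; the robot and the scene stay as the last step left them, time stands still between calls to the robot, and variables do not carry over. Pictures are saved under pics/ and viewed, at most 10 in all, crops included, and the job is handed in when it is done.

Besides the shell and the picture viewer there is one more tool, called after ">>>" as name(argument=value, ...) on one line, values as JSON. arm_command: Moves the arm, as the interface text tells. Its arguments: {"type":"object","properties":{"targets":{"type":"array"},"force":{"type":"number"}},"required":["targets"]}

```bash
mkdir -p pics; python3 - <<'E'
from station import manip
import cv2,numpy as np
print(manip.read_state())
for n in("top","scene"):
    c=manip.capture(n);cv2.imwrite(f"pics/{n}0.png",c["img"][:,:,::-1]);np.savez(f"{n}.npz",K=c["camera_matrix"],T=c["extrinsics"]);print(c["camera_matrix"],c["extrinsics"])
E
```

```text
{'clock': 0.0, 'joint_positions': array([-1.20600317e+00,  3.20303908e-01,  1.56569998e+00,  5.01910477e-06,
        1.25741003e+00, -1.99846484e-02]), 'qd': array([-0.00369663,  0.0009067 , -0.00106355, -0.00022973,  0.00118682,
        0.00065566]), 'effort': array([-6.58293447e-04, -4.15524495e+01, -2.34162694e+01, -1.71911061e-04,
        8.18547938e-03, -5.63457334e-07]), 'eef_pos': array([ 0.21566339, -0.53249463,  0.23046724]), 'orientation': array([ 9.81550009e-01,  1.91203428e-01, -1.53869229e-04, -8.97542726e-04]), 'force': array([-1.0437851 ,  0.26177901,  0.76621775]), 'torque': array([ 0.01138153,  0.03268578, -0.07121104]), 'finger_force': 0.0, 'grip_width': 0.08513971183116616}
[[508.14197105   0.         322.69301658]
 [  0.         508.14197105 239.07490189]
 [  0.           0.           1.        ]] [[-0.02534124 -0.99491411  0.09748712  0.35226647]
 [-0.99943378  0.0273735   0.01956555 -0.07941513]
 [-0.02213461 -0.0969361  -0.99504445  1.60251541]
 [ 0.          0.          0.          1.        ]]
[[507.87866228   0.         325.35746885]
 [  0.         507.87866228 242.36456749]
 [  0.           0.           1.        ]] [[-0.72610637  0.58146591 -0.36696994  0.97165011]
 [ 0.68752205  0.62106076 -0.37629372  0.43586813]
 [ 0.00910866 -0.52552919 -0.85072681  1.20432999]
 [ 0.          0.          0.          1.        ]]
```

View pics/top0.png

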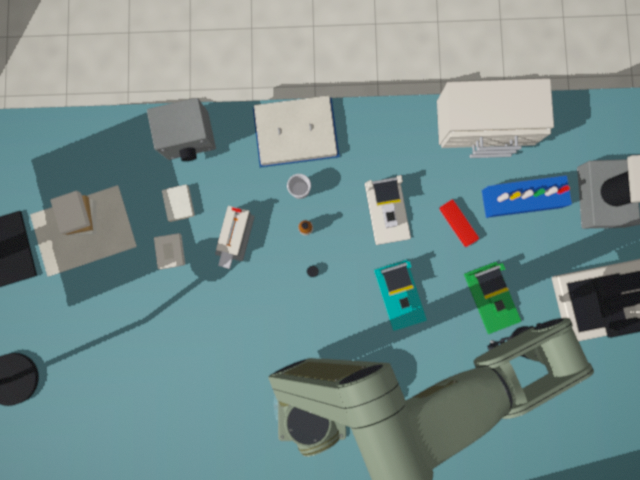

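View pics/scene0.png

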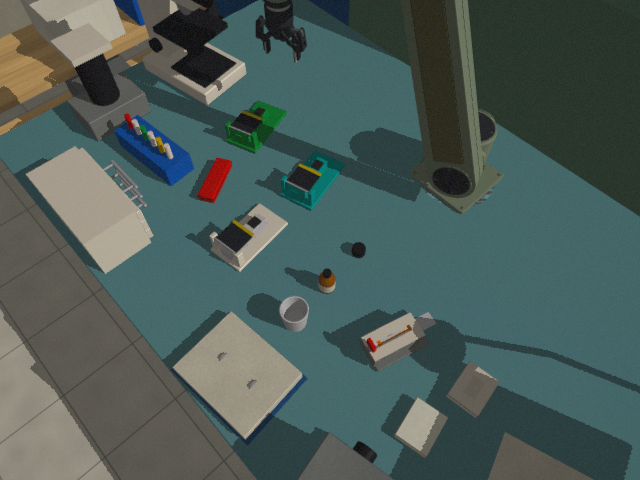

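Top view: the candidates for the stage are white (388,210), turquoise (400,296) and green (492,297). By the description it is the white one. The dock is at (235,237), with its red tab at (237,211). The red pen case at (459,223) could be taken for the tab, but it is a bystander. I'll check both choices in one close crop.

```bash
python3 - <<'E'
import cv2,numpy as np
i=cv2.imread("pics/top0.png");s=cv2.imread("pics/scene0.png")
f=lambda a,x,y,w,h,k:cv2.resize(a[y:y+h,x:x+w],None,fx=k,fy=k,interpolation=cv2.INTER_CUBIC)
a=np.hstack([f(i,205,195,65,75,6),f(i,355,170,65,75,6)])[:, :780]
cv2.imwrite("pics/crop1.png",a)
E
```

```text
(no output)
```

View pics/crop1.png

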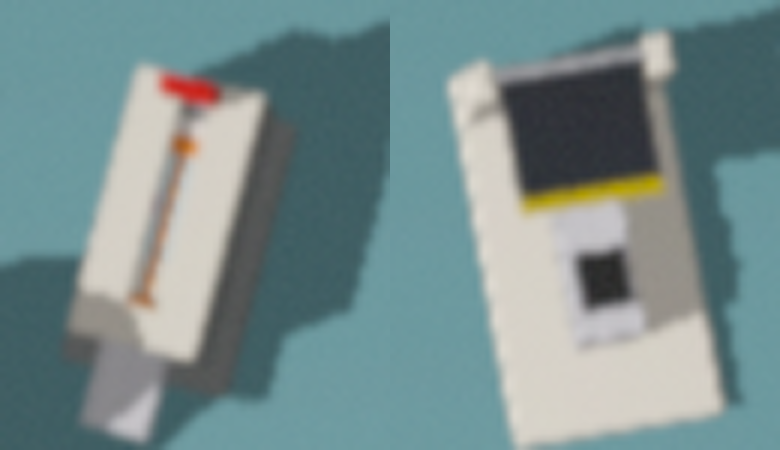

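The crop shows the white-cover dock with its red tab at top (~(237,210)). The tongue points down at ~(224,267). The white stage has a black pad at (390,216) and a yellow lip at ~(389,202). Both choices are right, so I'll compute the poses.

```bash
cat > h.py <<'E'
import numpy as np
def ray(n,u,v,z):
    d=np.load(n+".npz");K,T=d["K"],d["T"]
    r=T[:3,:3]@np.linalg.inv(K)@[u,v,1];o=T[:3,3]
    return (o+r*(z-o[2])/r[2])
def fit(L,W):  # 2D rigid fit world=R L+t
    L=np.array(L,float);W=np.array(W)[:,:2];l=L-L.mean(0);w=W-W.mean(0)
    a=np.arctan2((l[:,0]*w[:,1]-l[:,1]*w[:,0]).sum(),(l*w).sum())
    R=np.array([[np.cos(a),-np.sin(a)],[np.sin(a),np.cos(a)]]);t=W.mean(0)-R@L.mean(0)
    return a,t,((R@L.T).T+t-W)
E
python3 - <<'E'
from h import *
c=lambda x,y,ox,oy,z:ray("top",(x+.5)/6-.5+ox,(y+.5)/6-.5+oy,z)
D=[((.080,-.033),(268,92),.058),((.080,.033),(138,65),.058),((-.06,-.033),(195,362),.058),((-.06,.033),(68,332),.058),((-.105,.017),(80,425),.045),((-.105,-.017),(148,443),.045)]
a,t,r=fit([d[0] for d in D],[c(*d[1],205,195,d[2]) for d in D]);print("dock",a,t,r.round(4).tolist())
S=[((-.02,0),(213,278),.0505),((-.05,.017),(187,349),.045),((-.05,-.017),(254,335),.045),((.025,.037),(135,194),.065),((.025,-.037),(270,175),.065)]
W=[c(*d[1],355,170,d[2]) for d in S]
a,t,r=fit([d[0] for d in S],W);print("stage",a,t,r.round(4).tolist())
for p in[(123,445),(332,408)]:
    w=c(*p,355,170,.012)[:2]; R=np.array([[np.cos(a),-np.sin(a)],[np.sin(a),np.cos(a)]]);print("foot",R.T@(w-t))
for n,p in dict(beaker=(298,186),reagent=(305,227),cap=(312,271),case=(459,223),box=(178,203),box2=(169,251)).items(): print(n,ray("top",*p,.05).round(3))
E
```

```text
dock -0.26691355157306856 [0.52931087 0.23022992] [[-0.0023, 0.0023], [-0.0009, -0.001], [0.0006, 0.0004], [0.0009, -0.0009], [0.0002, -0.0015], [0.0014, 0.0007]]
stage 0.1128853919560369 [ 0.58950574 -0.25548396] [[-0.0005, 0.0001], [0.0034, -0.0004], [0.0009, 0.0003], [-0.0022, 0.0023], [-0.0016, -0.0023]]
foot [-0.09511939  0.05452223]
foot [-0.09115297 -0.05623933]
beaker [0.672 0.024 0.05 ]
reagent [0.543 0.005 0.05 ]
cap [ 0.407 -0.014  0.05 ]
case [ 0.542 -0.467  0.05 ]
box [0.63  0.398 0.05 ]
box2 [0.48  0.426 0.05 ]
```

>>> arm_command(targets=[0,20,34,1,0,0,0.11,0,20,34,1,0,0,0.11,0,20,34,1,0,0,0.11,0,20,34,1,0,0,0.11,0,20,34,1,0,0,0.11,0,20,34,1,0,0,0.11,0,20,34,1,0,0,0.11,0,20,34,1,0,0,0.11,0,20,34,1,0,0,0.11,0,20,34,1,0,0,0.11,0,20,34,1,0,0,0.11,0,20,34,1,0,0,0.11,0,20,34,1,0,0,0.11,0,20,34,1,0,0,0.11,0,20,34,1,0,0,0.11,0,20,34,1,0,0,0.11,0,20,34,1,0,0,0.11,0,20,34,1,0,0,0.11,0,20,34,1,0,0,0.11,0,20,34,1,0,0,0.11], force=40)

```text
clock: 1.77
eef_pos: [0.6162, 0.1489, 0.2509]
orientation: [0.272, 0.962, -0.0, -0.0]
force: [0.6, -0.4, 0.4]
grip_width: -0.0002
finger_force: 0.0
```

>>> arm_command(targets=[0,7,17,-10,0,0,0.095,0,7,17,-10,0,0,0.095,0,8,17,-10,0,0,0.095,0,0,0,0,0,0,0,0,0,0,0,0,0,0])

```text
clock: 2.18
eef_pos: [0.6373, 0.1984, 0.2198]
orientation: [0.135, 0.991, -0.001, -0.001]
force: [-0.8, -0.6, 0.4]
grip_width: 0.0003
finger_force: 0.0
```

```bash
python3 - <<'E'
from station import manip
import cv2,numpy as np
s=manip.read_state();c=manip.capture("wrist");print(s["eef_pos"],s["orientation"],s["joint_positions"]);print(c["camera_matrix"],c["tool_from_camera"])
cv2.imwrite("pics/w1.png",c["img"][:,:,::-1]);np.savez("wristcal.npz",K=c["camera_matrix"],X=c["tool_from_camera"]);np.savez("w1s.npz",p=s["eef_pos"],q=s["orientation"])
E
```

```text
[0.63731564 0.19844992 0.21975072] [ 1.35481832e-01  9.90778554e-01 -7.81780823e-04 -1.38511787e-03] [ 2.84779633e-01  4.75423501e-01  1.34747410e+00 -3.05337456e-04
  1.32186230e+00 -1.01414113e+00]
[[357.99435249   0.         317.76846784]
 [  0.         357.99435249 243.69193867]
 [  0.           0.           1.        ]] [[-1.15162611e-03 -9.45668431e-01 -3.25130577e-01  8.34185294e-02]
 [ 9.99999256e-01 -9.57916119e-04 -7.55863138e-04  4.65029027e-05]
 [ 4.03348087e-04 -3.25131206e-01  9.45668830e-01 -1.41991670e-01]
 [ 0.00000000e+00  0.00000000e+00  0.00000000e+00  1.00000000e+00]]
```

View pics/w1.png

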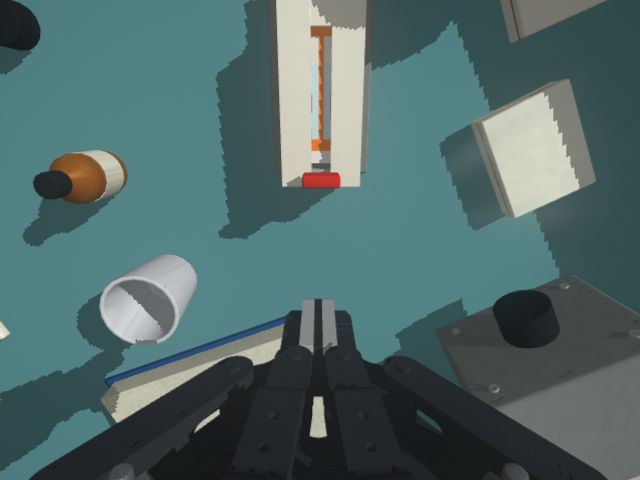

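Wrist view: the dock's cover rear corners are at (283,187) and (360,185). The red tab's rear top edge runs from (303,188) to (340,187). The fingers are behind the tab with free space below.

```bash
cat >> h.py <<'E'
from scipy.spatial.transform import Rotation as Ro
def wray(f,u,v,z):
    d=np.load("wristcal.npz");s=np.load(f);R=Ro.from_quat(s["q"]).as_matrix()
    T=np.eye(4);T[:3,:3]=R;T[:3,3]=s["p"];T=T@d["X"]
    r=T[:3,:3]@np.linalg.inv(d["K"])@[u,v,1];o=T[:3,3]
    return o+r*(z-o[2])/r[2]
def loc(a,t,w): return np.array([[np.cos(a),np.sin(a)],[-np.sin(a),np.cos(a)]])@(np.array(w)[:2]-t)
E
python3 - <<'E'
from h import *
a,t=-.26691,np.array([.52931,.23023])
for n,u,v,z in[("cR",283,187,.058),("cL",360,185,.058),("tab",303,188,.086),("tab",340,187,.086),("edgeL",276,20,.058),("edgeR",371,20,.058)]:
    w=wray("w1s.npz",u,v,z);print(n,w.round(4),loc(a,t,w).round(4))
s=np.load("w1s.npz");print("tcp",loc(a,t,s["p"]), 2*np.arctan2(s["q"][1],s["q"][0])-np.pi/2)
E
```

```text
cR [0.5999 0.1777 0.058 ] [ 0.082  -0.0321]
cL [0.6159 0.2412 0.058 ] [0.0807 0.0334]
tab [0.6009 0.1963 0.086 ] [ 0.078  -0.0138]
tab [0.6079 0.2241 0.086 ] [0.0774 0.0148]
edgeL [0.4804 0.2098 0.058 ] [-0.0418 -0.0326]
edgeR [0.4993 0.2774 0.058 ] [-0.0414  0.0376]
tcp [ 0.11256328 -0.00216805] 1.2989964555173756
```

>>> arm_command(targets=[0,0,2,-30,0,0,0.005,0,0,0,-30,0,0,0,0,0,0,-30,0,0,0,0,0,0,-30,0,0,0,0,0,0,-25,0,0,0,0,-9.65,2.64,0,0,0,0,0,-9.65,2.64,0,0,0,0,0,-9.65,2.64,0,0,0,0,0,-9.65,2.64,0,0,0,0,0,-9.65,2.64,0,0,0,0,0,-9.65,2.64,0,0,0,0,0,-9.65,2.64,0,0,0,0,0,-3.86,1.06,0,0,0,0,0,0,0,0,0,0,0])

```text
clock: 3.4
eef_pos: [0.5659, 0.2204, 0.0774]
orientation: [0.133, 0.991, 0.001, 0.001]
force: [2.1, -0.2, 1.8]
grip_width: 0.0001
finger_force: 1.5
```

>>> arm_command(targets=[0,-2.9,0.8,0,0,0,0,0,-2.9,0.8,0,0,0,0,0,0,0,0,0,0,0])

```text
clock: 3.65
eef_pos: [0.5613, 0.2216, 0.0767]
orientation: [0.133, 0.991, 0.001, 0.001]
force: [4.6, -0.2, 3.6]
grip_width: -0.0001
finger_force: 2.2
```

>>> arm_command(targets=[0,-2.9,0.8,0,0,0,0,0,0,0,0,0,0,0])

```text
clock: 3.82
eef_pos: [0.5611, 0.2217, 0.0768]
orientation: [0.133, 0.991, 0.001, 0.004]
force: [10.5, -3.8, 2.2]
grip_width: 0.0003
finger_force: 5.5
```

>>> arm_command(targets=[0,12,-3.2,0,0,0,0,0,12,-3.2,0,0,0,0,0,0,0,30,0,0,0,0,0,0,30,0,0,0,100,0,0,30,0,0,0,100,-32,9,0,0,0,0,100,-32,9,0,0,0,0,100,-32,9,0,0,0,0,100,-32,9,0,0,0,0,100,0,0,0,0,0,0,100,0,0,0,0,0,0])

```text
clock: 4.73
eef_pos: [0.4511, 0.2514, 0.1654]
orientation: [0.132, 0.991, -0.001, -0.002]
force: [-0.3, -0.2, -0.4]
grip_width: 0.0832
finger_force: 0.0
```

```bash
python3 - <<'E'
from station import manip
import cv2,numpy as np
from h import *
s=manip.read_state();c=manip.capture("wrist");print(s["eef_pos"],loc(-.26691,np.array([.52931,.23023]),s["eef_pos"]),s["grip_width"],s["orientation"])
cv2.imwrite("pics/w2.png",c["img"][:,:,::-1]);np.savez("w2s.npz",p=s["eef_pos"],q=s["orientation"])
E
```

```text
[0.45109828 0.25144676 0.16544209] [-0.08103825 -0.00016302] 0.08319526341249463 [ 0.13214858  0.991227   -0.00103255 -0.00217413]
```

View pics/w2.png

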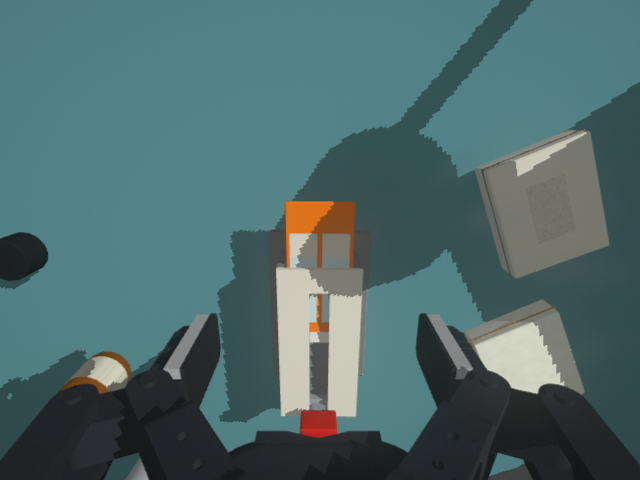

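The tray is out, with its plain end corners at (286,202) and (355,202). The cover mouth corners are at (277,268) and (364,268).

```bash
python3 - <<'E'
from h import *
a,t=-.26691,np.array([.52931,.23023])
for n,u,v,z in[("tray",286,202,.05),("tray",355,202,.05),("mouth",277,268,.058),("mouth",364,268,.058),("sideL",288.5,265,.05),("sideR",354.5,265,.05)]:
    w=wray("w2s.npz",u,v,z);print(n,w.round(4),loc(a,t,w).round(4))
s=np.load("w2s.npz");R=Ro.from_quat(s["q"]).as_matrix();print(np.arctan2(R[1,1],R[0,1]),R[:,2])
E
```

```text
tray [0.4183 0.2358 0.05  ] [-0.1086 -0.0239]
tray [0.4315 0.2845 0.05  ] [-0.1087  0.0266]
mouth [0.4634 0.2158 0.058 ] [-0.0597 -0.0313]
mouth [0.4806 0.2791 0.058 ] [-0.0598  0.0343]
sideL [0.4663 0.2233 0.05  ] [-0.0589 -0.0233]
sideR [0.4797 0.2727 0.05  ] [-0.059   0.0279]
1.3057283369970754 [-0.00458301 -0.00147236 -0.99998841]
```

>>> arm_command(targets=[100,0.3,1.2,-30,0,0,0,100,0,0,-30,0,0,0,100,0,0,-30,0,0,0,100,0,0,-25,0,0,0,100,0,0,-14,0,0,0,100,0,0,-10,0,0,0,100,0,0,0,0,0,0,0,0,0,0,0,0,0,0,0,0,0,0,0,0,0,0,0,0,0,0,0,0,0,0,0,0,0,0,0,0,0,0,0,0,0], force=60)

```text
clock: 5.78
eef_pos: [0.4551, 0.2532, 0.0289]
orientation: [0.133, 0.991, 0.001, 0.001]
force: [0.5, -1.4, 6.0]
grip_width: 0.0501
finger_force: 62.3
```

>>> arm_command(targets=[0,0,0,0,0,0,0,0,0,0,0,0,0,0])

```text
clock: 5.95
eef_pos: [0.4551, 0.2532, 0.0289]
orientation: [0.133, 0.991, 0.001, 0.001]
force: [-0.1, -0.9, 6.0]
grip_width: 0.0501
finger_force: 62.2
```

>>> arm_command(targets=[0,0,0,1,0,0,0,0,-9.65,2.64,0,0,0,0,0,-9.65,2.64,0,0,0,0,0,-9.65,2.64,0,0,0,0,0,-9.65,2.64,0,0,0,0,0,-9.65,2.64,0,0,0,0,0,-9.65,2.64,0,0,0,0,0,-9.65,2.64,0,0,0,0,0,-9.65,2.64,0,0,0,0,0,-9.65,2.64,0,0,0,0,0,0,0,0,0,0,0,0,0,0,0,0,0,0])

```text
clock: 6.95
eef_pos: [0.3656, 0.2763, 0.028]
orientation: [0.133, 0.991, -0.001, -0.001]
force: [-1.6, -0.8, 1.1]
grip_width: 0.0501
finger_force: 62.4
```

>>> arm_command(targets=[0,0,0,28,0,0,0,0,0,0,28,0,0,0,0,7.6,-30,28,0,0,0.0217,0,7.6,-30,28,0,0,0.0217,0,7.6,-30,0,0,0,0.0217,0,7.6,-30,0,0,0,0.0217,0,7.6,-30,0,0,0,0.0217,0,7.6,-30,0,0,0,0.0217,0,7.6,-30,0,0,0,0.0217,0,7.6,-30,0,0,0,0.0217,0,7.6,-30,0,0,0,0.0217,0,7.6,-30,0,0,0,0.0217,0,7.6,-30,0,0,0,0.0217,0,7.6,-30,0,0,0,0.0217,0,7.6,-30,0,0,0,0.0217,0,7.6,-30,0,0,0,0.0217,0,7.6,-30,0,0,0,0.0217,0,7.6,-30,0,0,0,0.0217,0,7.6,-30,0,0,0,0.0217,0,7.6,-30,0,0,0,0.0217])

```text
clock: 8.62
eef_pos: [0.5035, -0.265, 0.1394]
orientation: [-0.062, 0.998, 0.001, -0.001]
force: [0.5, 1.9, -1.1]
grip_width: 0.0504
finger_force: 62.9
```

>>> arm_command(targets=[0,0,0,0,0,0,0,0,0,0,0,0,0,0])

```text
clock: 8.78
eef_pos: [0.5035, -0.2647, 0.1391]
orientation: [-0.06, 0.998, 0.001, -0.001]
force: [0.6, 0.3, -1.1]
grip_width: 0.0501
finger_force: 63.0
```

```bash
python3 - <<'E'
from station import manip
import cv2,numpy as np
from h import *
s=manip.read_state();c=manip.capture("wrist");R=Ro.from_quat(s["orientation"]).as_matrix()
print(s["eef_pos"],s["joint_positions"],np.arctan2(R[1,1],R[0,1])-np.pi/2,R[:,2],s["grip_width"])
cv2.imwrite("pics/w3.png",c["img"][:,:,::-1]);np.savez("w3s.npz",p=s["eef_pos"],q=s["orientation"])
cv2.imwrite("pics/scene3.png",manip.capture("scene")["img"][:,:,::-1])
E
```

```text
[ 0.50353685 -0.26473162  0.13907444] [-5.04402762e-01  3.84167743e-01  1.71386598e+00  3.22502890e-04
  1.04582984e+00 -2.19609507e+00] 0.1207327257275661 [-0.0018532   0.0013418  -0.99999738] 0.05005139923269933
```

View pics/w3.png

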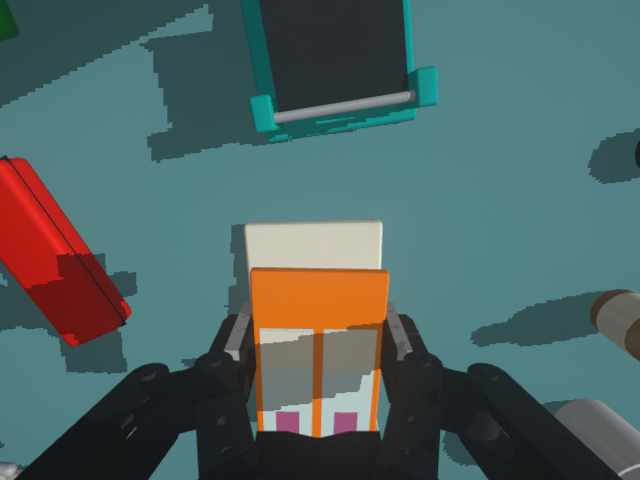

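Wrist view: the stage foot's front corners are at (246,224) and (382,221). The held tray's plain end corners are at (251,269) and (388,270). The tray is clear of the turquoise look-alike.

```bash
python3 - <<'E'
from h import *
a,t=.113,np.array([.58950,-.25548])
for n,u,v,z in[("foot",246,225,.012),("foot",382,222,.012),("tray",251,269,.16),("tray",388,270,.16)]:
    w=wray("w3s.npz",u,v,z);print(n,w.round(4),loc(a,t,w).round(4))
f=[wray("w3s.npz",*p) for p in((246,225,.012),(382,222,.012))];d=f[1]-f[0];print("foot ang",np.arctan2(-d[0],d[1]),np.hypot(*d[:2]))
f=[wray("w3s.npz",*p) for p in((251,269,.16),(388,270,.16))];d=f[1]-f[0];print("tray ang",np.arctan2(-d[0],d[1]),np.hypot(*d[:2]))
s=np.load("w3s.npz");print(loc(.1207,s["p"][:2],f[0]),loc(.1207,s["p"][:2],f[1]))
E
python3 - <<'E'
import cv2
for n in("0","3"):
    i=cv2.imread(f"pics/scene{n}.png");cv2.imwrite(f"pics/sc{n}c.png",cv2.resize(i[190:280,190:300],None,fx=6.5,fy=6.5,interpolation=cv2.INTER_CUBIC))
E
```

```text
foot [ 0.5037 -0.3211  0.012 ] [-0.0927 -0.0555]
foot [ 0.4887 -0.2161  0.012 ] [-0.0958  0.0505]
tray [ 0.4748 -0.293   0.16  ] [-0.1182 -0.0243]
tray [ 0.4692 -0.243   0.16  ] [-0.1181  0.0259]
foot ang 0.1421259377541212 0.10607090477251663
tray ang 0.11118483486140669 0.05026258905485171
[-0.03196751 -0.02457205] [-0.03148926  0.02568826]
```

View pics/sc0c.png

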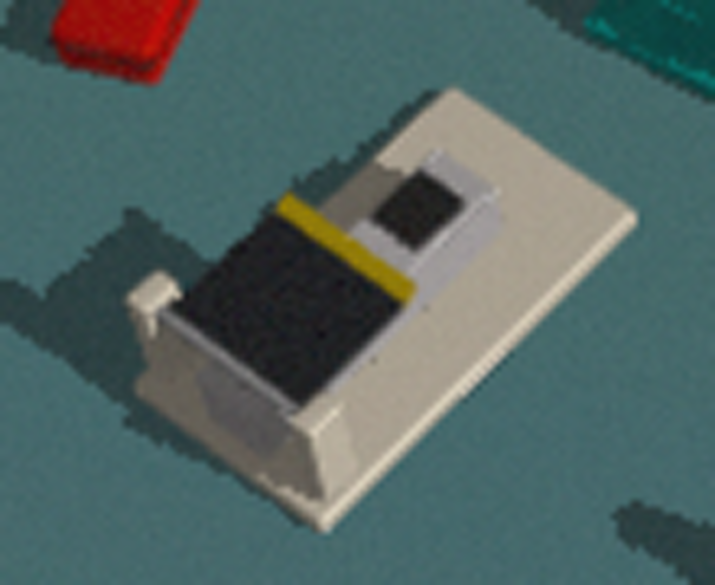

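```bash
python3 - <<'E'
from h import *
c=lambda x,y,z:ray("scene",(x+.5)/6.5-.5+190,(y+.5)/6.5-.5+190,z)
S=dict(fA=(455,88,.012),fB=(636,214,.012),fC=(322,517,.012),pad=(418,208,.0505),lA=(275,213,.065),lB=(403,305,.065),b1=(434,150,.045),b2=(497,193,.045))
W={k:c(*v) for k,v in S.items()}
for k,w in W.items(): print(k,w.round(4),loc(.135,np.array([.5895,-.2555]),w).round(4))
d=W["fC"]-W["fB"];print("long",np.arctan2(d[1],d[0]),np.hypot(*d[:2]));d=W["fB"]-W["fA"];print("short",np.arctan2(-d[0],d[1]),np.hypot(*d[:2]))
d=W["lB"]-W["lA"];print("lip",np.arctan2(-d[0],d[1]),np.hypot(*d[:2]))
i=lambda x,y,z:ray("top",(x+.5)/6-.5+355,(y+.5)/6-.5+170,z)
P=[i(122,446,.012),i(331,410,.012),i(62,80,.012)]
for p in P: print(p.round(4),loc(.135,np.array([.5895,-.2555]),p).round(4))
E
```

```text
fA [ 0.5045 -0.3186  0.012 ] [-0.0927 -0.0511]
fB [ 0.4902 -0.2127  0.012 ] [-0.0926  0.0558]
fC [ 0.683  -0.1879  0.012 ] [0.1017 0.0544]
pad [ 0.5707 -0.2567  0.0505] [-0.0188  0.0014]
lA [ 0.6206 -0.2865  0.065 ] [ 0.0267 -0.0349]
lB [ 0.6104 -0.2151  0.065 ] [0.0262 0.0372]
b1 [ 0.5449 -0.2785  0.045 ] [-0.0473 -0.0168]
b2 [ 0.5395 -0.2431  0.045 ] [-0.0479  0.019 ]
long 0.12805669877967363 0.19435306912476438
short 0.13412379640211616 0.10683299264523186
lip 0.1413447038950315 0.07213454460997984
[ 0.4883 -0.2115  0.012 ] [-0.0943  0.0572]
[ 0.5042 -0.3211  0.012 ] [-0.0933 -0.0535]
[ 0.6834 -0.1867  0.012 ] [0.1023 0.0556]
```

>>> arm_command(targets=[0,-0.5,-2.1,-20,0,0,0.019,0,0,0,-20,0,0,0,0,0,0,-20,0,0,0,0,0,0,-20,0,0,0,0,0,0,-15,0,0,0,0,0,0,-6.5,0,0,0,0,0,0,0,0,0,0,0,0,0,0,0,0,0])

```text
clock: 9.55
eef_pos: [0.5036, -0.2649, 0.0391]
orientation: [-0.072, 0.997, 0.0, 0.0]
force: [-0.4, -0.8, -0.7]
grip_width: 0.0505
finger_force: 62.9
```

```bash
python3 - <<'E'
from station import manip
import cv2,numpy as np
from h import *
s=manip.read_state();R=Ro.from_quat(s["orientation"]).as_matrix()
print(s["eef_pos"],np.arctan2(R[1,1],R[0,1])-np.pi/2,R[:,2],loc(.135,np.array([.5904,-.2544]),s["eef_pos"]),s["force"])
i=manip.capture("scene")["img"][:,:,::-1];cv2.imwrite("pics/sc4c.png",cv2.resize(i[170:280,190:310],None,fx=5,fy=5,interpolation=cv2.INTER_CUBIC))
E
```

```text
[ 0.50360555 -0.26488653  0.03911619] 0.1435981271202762 [-6.28735962e-06  1.66127770e-04 -9.99999986e-01] [-0.08741612  0.00129057] [-0.41551737 -0.75087494 -0.68711326]
```

View pics/sc4c.png

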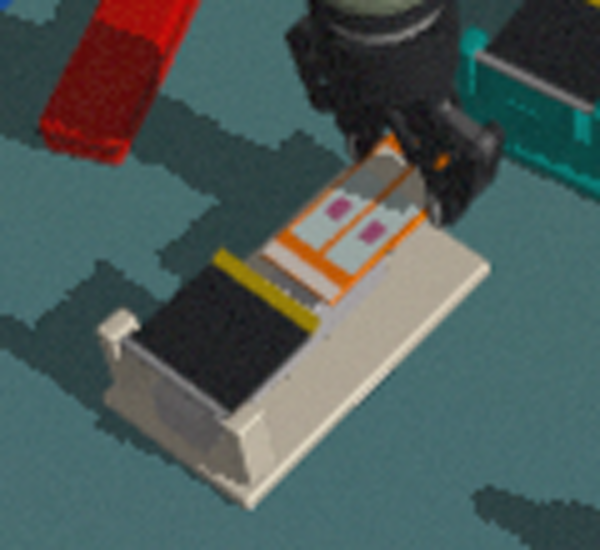

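The striped end corners are at about (262,255) and (335,303) in the crop, in line in front of the yellow lip (218,250)-(318,325). I'll check these numerically.

```bash
python3 - <<'E'
from h import *
c=lambda x,y,z:ray("scene",(x+.5)/5-.5+190,(y+.5)/5-.5+170,z)
for z in(.058,.060):
  W=[c(262,255,z),c(335,303,z)];print([loc(.135,np.array([.5904,-.2544]),w).round(4) for w in W])
  d=W[1]-W[0];print(np.arctan2(-d[0],d[1]),np.hypot(*d[:2]))
for p in((230,263),(307,331)): print(loc(.135,np.array([.5904,-.2544]),c(*p,.065)))
E
```

```text
[array([ 0.0014, -0.0227]), array([-0.0008,  0.0293])]
0.17681751290788825 0.052046597828267586
[array([ 0.0022, -0.0216]), array([0.0001, 0.0304])]
0.17681751290788797 0.05195579221677085
[ 0.01895494 -0.02844384]
[0.02451678 0.03357309]
```

>>> arm_command(targets=[0,0.2,-2.0,-1.5,0,0,-0.007,0,0,0,0,0,0,0,0,5,0.68,0,0,0,0,0,5,0.68,0,0,0,0,0,5,0.68,0,0,0,0,0,5,0.68,0,0,0,0,0,5,0.68,0,0,0,0,0,5,0.68,0,0,0,0,0,0,0,0,0,0,0])

```text
clock: 10.35
eef_pos: [0.535, -0.2634, 0.0373]
orientation: [-0.068, 0.998, -0.0, 0.001]
force: [1.1, -0.3, -1.6]
grip_width: 0.0502
finger_force: 62.9
```

```bash
cat > st.py <<'E'
from station import manip
from h import *
s=manip.read_state();R=Ro.from_quat(s["orientation"]).as_matrix()
print(s["clock"],s["eef_pos"].round(4),np.arctan2(R[1,1],R[0,1])-np.pi/2,R[:,2].round(4),loc(.135,np.array([.5904,-.2544]),s["eef_pos"]),s["force"])
E
python3 st.py
```

```text
10.35 [ 0.535  -0.2634  0.0373] 0.13638990313694999 [ 1.2e-03 -3.0e-04 -1.0e+00] [-0.05606155 -0.00142612] [ 1.1375821  -0.33550653 -1.5655538 ]
```

>>> arm_command(targets=[0,4,0.6,0,0,0,0,0,4,0.6,0,0,0,0,0,4,0.6,0,0,0,0,0,4,0.6,0,0,0,0,0,4,0.6,0,0,0,0,0,4,0.6,0,0,0,0,0,4,0.6,0,0,0,0,0,4,0.6,0,0,0,0,0,0,0,0,0,0,0])

```text
clock: 11.1
eef_pos: [0.5666, -0.2585, 0.0373]
orientation: [-0.068, 0.998, -0.0, 0.0]
force: [0.0, -0.0, -0.5]
grip_width: 0.0503
finger_force: 62.9
```

```bash
python3 st.py
```

```text
11.1 [ 0.5666 -0.2585  0.0373] 0.13611787189661984 [ 8.e-04 -1.e-04 -1.e+00] [-0.02411011 -0.00089381] [ 0.03964822 -0.03792125 -0.49457014]
```

>>> arm_command(targets=[0,2,0.3,0,0,0,0,0,2,0.3,0,0,0,0,0,0,0,0,0,0,0])

```text
clock: 11.35
eef_pos: [0.57, -0.258, 0.0373]
orientation: [-0.068, 0.998, 0.0, 0.0]
force: [0.1, -0.7, -1.8]
grip_width: 0.0502
finger_force: 62.9
```

>>> arm_command(targets=[0,2,0.3,0,0,0,0,0,0,0,0,0,0,0])

```text
clock: 11.52
eef_pos: [0.5708, -0.2578, 0.037]
orientation: [-0.068, 0.998, 0.0, -0.001]
force: [-2.3, -0.8, -0.1]
grip_width: 0.0504
finger_force: 63.0
```

>>> arm_command(targets=[0,-1.5,-0.2,-2,0,0,0,0,0,0,-2,0,0,0,0,0,0,-2,0,0,0,0,0,0,-1.5,0,0,0,0,0,0,0,0,0,0])

```text
clock: 11.93
eef_pos: [0.5702, -0.258, 0.0299]
orientation: [-0.068, 0.998, -0.0, 0.0]
force: [-2.1, -0.6, 3.5]
grip_width: 0.0502
finger_force: 63.3
```

```bash
python3 st.py
```

```text
11.9333 [ 0.5702 -0.258   0.0299] 0.13579554134524874 [ 2.e-04 -1.e-04 -1.e+00] [-0.02049784 -0.00084081] [-2.14131218 -0.62159135  3.4709622 ]
```

>>> arm_command(targets=[0,0,0,-1,0,0,0,0,0,0,-1,0,0,0,0,0,0,0,0,0,0])

```text
clock: 12.18
eef_pos: [0.5703, -0.258, 0.0293]
orientation: [-0.068, 0.998, -0.0, 0.0]
force: [-4.8, 0.3, 11.0]
grip_width: 0.05
finger_force: 63.9
```

>>> arm_command(targets=[0,0,0,-1,0,0,0,0,0,0,0,0,0,0,0,0,0,0,0,0,0])

```text
clock: 12.43
eef_pos: [0.5703, -0.2581, 0.0293]
orientation: [-0.068, 0.998, -0.0, 0.001]
force: [-5.9, 1.9, 15.9]
grip_width: 0.0499
finger_force: 64.3
```

```bash
python3 st.py; python3 - <<'E'
from station import manip
import cv2,numpy as np
i=manip.capture("scene")["img"][:,:,::-1];cv2.imwrite("pics/sc5c.png",cv2.resize(i[170:280,190:310],None,fx=5,fy=5,interpolation=cv2.INTER_CUBIC))
E
```

```text
12.4333 [ 0.5703 -0.2581  0.0293] 0.13581659215862607 [ 1.1e-03 -6.0e-04 -1.0e+00] [-0.02041131 -0.00092014] [-5.89575528  1.88170321 15.94301519]
```

View pics/sc5c.png

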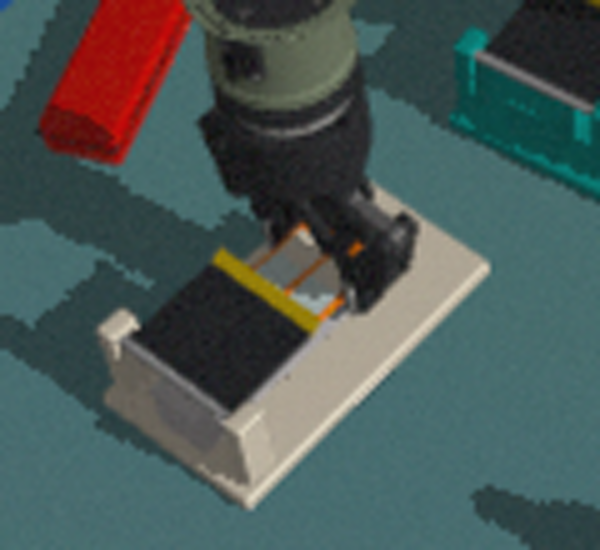

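The tray's striped end is under the leaf, and the leaf lies level with its yellow lip unchanged at (218,250)-(318,325). The fingers are still holding the tray. The tray is against the stop and the press force is 16 N with no further travel, so I'm handing in.

```bash
python3 -c "
from station import manip
print(manip.finish_job())"
```

```text
the job is handed in; nothing more can be done
None
```

The job is handed in with no verdict returned: I pushed the ejector home, slid the tray in under the leaf to the end stop, and am still holding it pressed flat with about 16 N; the last picture shows the leaf level, and no bystander was touched.

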